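Empty the puck tray into the regrind hopper

ROBOT

A 6-joint arm with a two-finger parallel gripper is mounted at the origin on the work surface. World frame = base frame: x ahead of the robot, y to its left, z up, the work surface at z = 0. Lengths are in mm, angles in rad, forces in N, time in s.
With the tool pointing down it reaches from about 350 to 875 mm from the base axis. Payload 4.2 kg.
Tool frame: the origin (TCP) lies at the very end of the fingers, on their centre line; the grasp point (between the pads) lies 19 mm behind it (pinch_z is the distance from the TCP to the grasp point, in mm); z points along the fingers, y is the line along which they close (so a half turn about z gives the same grasp; the last joint's range is limited). The gripper opens to 85 mm and grips with 20 to 120 N. Pads are 22 mm wide; open, the fingers measure 114 mm over their backs; the gripper's body (76 mm by 85 mm) begins 54 mm behind the grasp point. The pads swing forward as they close: fully open they stand 13 mm farther back than shut.
Start: joints at [-1.056, 0.385, 0.008, 0, -1.194, -0.259], TCP at [158.154, -604.638, 231.312] pointing down, gripper open.
Joint ranges: [-3.14, 3.14], [-1.21, 2.06], [-1.07, 1.41], [-3.16, 2.05], [-2.99, -0.16], [-3.1, 3.1]. Speed limits (rad/s): [2.79, 2.79, 3.14, 3.14, 3.14, 3.14].

INTERFACE

Orientations are given as a unit quaternion [x, y, z, w].
In Python, from bench import * gives the robot as it stands.
- The arm moves only by the tool arm_command, never from a script. Its argument "steps" is one flat list of numbers, 4 for each row, row after row: the shift along the tool's x, y, z in m, then the turn about the tool's z in rad. In form: [tx, ty, tz, roll, tx, ty, tz, roll, ...]. A call has 1 to 20 rows; each row shifts and turns the commanded pose from where the row before left it, along the tool's axes as they then stand; what a row does not reach is not made up. A row lasts 1/8 s, in which the tool goes at most 62.5 mm and 10.7 degrees, less where a joint would pass 70% of its speed; a pose out of reach is approached as far as the arm can. A call with a gripper value outside its range is refused whole. "grip" is the finger opening in m, from 0 to 0.0854, set as the call begins (left out, the last holds). The fingers move at their own pace and stop on an object; the grip force is fixed at half the most. Time passes only in rows, so rows that do not move let the fingers close. It gives the time, the measured TCP pose, the force, the opening and the grip force at its end, in the units of the state.
- read_state(): the state, without advancing time (a new reading comes with each control period).
- get_image(name): name is "scene" or "side" or "wrist"; returns the picture (420x560x3 uint8, red, green, blue); there is no depth.
- get_calibration(name): a dict with "camera_matrix" (3x3 intrinsics, pixels), "cam_to_world" (4x4, takes a point from camera to world coordinates). Camera axes: x right, y down, z forward; pixel columns grow to the right and rows downward; lengths in mm; the calibration is good to about 2 mm. A picture is of the moment at which its call begins: read the wrist's pose just before it. get_calibration takes no time and is no camera call; for the wrist camera it gives the pose at the moment of the call.
- job_done(): hands the job in; it is judged then, once.
The state is a dict: "clock": time; "joints": joint angles; "joint_vel": joint speeds; "joint_efforts": joint torques, N m; "position": TCP position; "ee_rot": TCP orientation; "contact_force": force on the tool from outside, world axes, zero at the start; "wrist_torque": the same for the moment, N m; "gripper_width": finger opening in mm; "grasp_force": force on a finger pad.
Only numpy, scipy, OpenCV 4.12 (cv2) and the standard library are available. Lean on these libraries where they do the work, as an engineer would, in place of code of your own. Each camera call takes 0.05 s, during which the arm holds its last target. There are 200 camera calls.

TASK

Take the white tray of black vinyl pucks (the orange bar is its handle) to the yellow regrind hopper and tip all five pucks out of its open mouth into the hopper. Then stand the empty tray upright and wholly on the blue mat, facing any way, and let go of it. Leave the ear defenders, the blue bottle and the tape roll where they are.

Things in the scene. Friction and masses are not known exactly. Their poses are not given: they have to be found in the camera images.
- tray: White plastic scoop tray, 200 x 130 mm, floor and walls 4 mm thick; origin at the centre of its underside. Its open mouth (no wall, no lip) is the end at its own -x; back wall (60 mm high) at +x, side walls 45 mm high at y = +-63 mm. A fixed orange carrying bar crosses it above the middle along its y. About 0.25 kg empty, 0.5 kg loaded.
- tray_bar (a point): Middle of the tray's orange carrying bar, 85 mm above the tray's underside, on the tray's centre. The bar is 16 mm thick (along tray x), 24 mm tall, 122 mm long (along tray y) and rigid with the tray; below it the space is free down to the pucks. Axes as the tray's.
- tray_lip (a point): Middle of the floor's edge at the tray's open mouth: 100 mm from the tray's centre along its -x, on the floor's upper face (4 mm above the underside). Axes as the tray's.
- hopper: Yellow round regrind hopper, fixed; origin at the centre of its underside. Outside radius 95 mm up to 70 mm height, then a funnel widening to 125 mm radius at 125 mm, then straight up to the rim at 155 mm; wall 5 mm, inner floor 8 mm above the bench. On its own +x side stands a grey gearmotor reaching 182 mm from the axis, 80 mm wide, 110 mm high.
- hopper_mouth (a point): Centre of the hopper's round mouth at rim height, 155 mm above the bench; the opening is 240 mm across.
- mat: Flat blue mat, 230 x 230 x 4 mm, fixed on the bench; origin at the centre of its underside, sides along its x and y.
- puck1_center (a point): Centre of one of the five black vinyl pucks: discs 50 mm across, 18 mm thick, about 45 g, lying loose and flat on the tray's floor at the start. Its z is the disc's axis.
- puck2_center (a point): Centre of one of the five black vinyl pucks: discs 50 mm across, 18 mm thick, about 45 g, lying loose and flat on the tray's floor at the start. Its z is the disc's axis.
- puck3_center (a point): Centre of one of the five black vinyl pucks: discs 50 mm across, 18 mm thick, about 45 g, lying loose and flat on the tray's floor at the start. Its z is the disc's axis.
- puck4_center (a point): Centre of one of the five black vinyl pucks: discs 50 mm across, 18 mm thick, about 45 g, lying loose and flat on the tray's floor at the start. Its z is the disc's axis.
- puck5_center (a point): Centre of one of the five black vinyl pucks: discs 50 mm across, 18 mm thick, about 45 g, lying loose and flat on the tray's floor at the start. Its z is the disc's axis.
- ear_defenders: Red and black ear defenders lying on the bench, two cups 120 mm apart, about 200 x 160 x 40 mm; origin under the middle between the cups. A bystander.
- spray: Blue bottle with a red cap, 60 mm across, 160 mm high, origin at the centre of its underside. A bystander.
- tape: Brown roll of tape lying flat, 100 mm across, 25 mm high, origin at the centre of its underside. A bystander.
Not all that is in view belongs to the job. Leave any turquoise look-alike of the part that bears puck4_center alone.

How it is judged (in metres and radians):
On the way, in this order (a step that is already met when the one before it is completed fails the run):
1. the tray is tipped by more than 15 degrees at the hopper (its centre within 250 mm of the hopper's axis, raised more than 100 mm) (angle between tray's own z axis and vertical above 0.26 rad and horizontal distance between tray and hopper below 0.25 m and height (world z) of tray above 0.1 m), for 0.05 s.
2. all five pucks are in the hopper, below its rim (horizontal distance between each of puck1_center, puck2_center, puck3_center, puck4_center, puck5_center and hopper below 0.092 m and z of puck1_center in the frame of hopper between 0 and 0.13 m and z of puck2_center in the frame of hopper between 0 and 0.13 m and z of puck3_center in the frame of hopper between 0 and 0.13 m and z of puck4_center in the frame of hopper between 0 and 0.13 m and z of puck5_center in the frame of hopper between 0 and 0.13 m), for 0.2 s.
At the end, for the whole second after the job is handed in: All five pucks lie in the hopper: centres within 92 mm of its axis and under 130 mm above its underside. The tray stands on the blue mat, released and at rest: its centre within 55 mm of the mat's centre horizontally, its underside within 12 mm of the mat's underside level, tilted less than 0.1 rad (all of step 2 and horizontal distance between tray and mat below 0.055 m and angle between tray's own z axis and vertical below 0.1 rad and z of tray in the frame of mat below 0.012 m and linear speed of tray below 0.02 m/s); the robot touches nothing.
It fails at once if a bystander (ear defenders, blue bottle or tape roll) is moved more than 40 mm (distance of any of ear_defenders, spray, tape from where it was at the start of the episode above 0.04 m).
It also fails if it takes over 64 s, if anything falls off the work surface, if the arm or the gripper's body presses on something with over 40 N, if the wrist force passes 120 N, or if a joint passes its speed limit or range.

## Working session

There is one attempt and no reset: what is moved stays moved. The work goes in short steps, Python scripts to look and compute and a tool call to move; the robot and the scene stay as the last step left them, time stands still between calls to the robot, and variables do not carry over. Pictures are saved under pics/ and viewed, at most 10 in all, crops included, and the job is handed in when it is done.

Besides the shell and the picture viewer there is one more tool, called after "Request:" by a JSON object that holds its "api" and its "payload". arm_command: Moves the arm, as the interface text tells. Its arguments: {"type":"object","properties":{"steps":{"type":"array","items":{"type":"number"}},"grip":{"type":"number"}},"required":["steps"]}

```bash
mkdir -p pics; ls; python3 - <<'E'
from bench import *
import cv2,numpy as np
s=read_state();print(s)
for n in ["scene","side","wrist"]:
    c=get_calibration(n);print(n,np.round(c["camera_matrix"],1).tolist(),np.round(c["cam_to_world"],3).tolist())
    cv2.imwrite(f"pics/{n}0.png",get_image(n)[:,:,::-1])
E
```

```text
pics
{'clock': 0.0, 'joints': array([-1.05640635e+00,  3.85538189e-01,  6.60399062e-03, -5.02649405e-04,
       -1.19397263e+00, -2.58606942e-01]), 'joint_vel': array([ 3.11407761e-06,  3.02447244e-04, -8.12706107e-04,  1.89659123e-04,
       -9.13507309e-05,  1.51167536e-03]), 'joint_efforts': array([ 1.52215935e-04, -3.92287052e+01,  1.88399184e+01,  4.18620721e+00,
       -4.70040497e-03, -1.60131083e-05]), 'position': array([ 158.00066221, -604.09102676,  230.22357123]), 'ee_rot': array([-1.27451119e-01,  9.91844264e-01,  1.06546251e-03, -1.81411750e-04]), 'contact_force': array([-0.43883994, -0.09398889,  0.66834461]), 'wrist_torque': array([ 0.04203757, -0.00087364, -0.02920146]), 'grasp_force': 0.0, 'gripper_width': 85.2586550739311}
scene [[425.0, 0.0, 283.4], [0.0, 425.0, 212.7], [0.0, 0.0, 1.0]] [[-0.528, 0.732, -0.429, 1126.662], [0.849, 0.462, -0.257, 346.979], [0.01, -0.5, -0.866, 1263.899], [0.0, 0.0, 0.0, 1.0]]
side [[393.6, 0.0, 277.4], [0.0, 393.6, 210.0], [0.0, 0.0, 1.0]] [[-0.994, -0.073, 0.083, 475.424], [-0.11, 0.556, -0.824, 939.093], [0.014, -0.828, -0.561, 745.141], [0.0, 0.0, 0.0, 1.0]]
wrist [[359.9, 0.0, 273.0], [0.0, 359.9, 205.1], [0.0, 0.0, 1.0]] [[-0.252, 0.935, 0.25, 95.495], [0.968, 0.243, 0.067, -620.342], [0.001, 0.259, -0.966, 373.475], [0.0, 0.0, 0.0, 1.0]]
```

View pics/scene0.png

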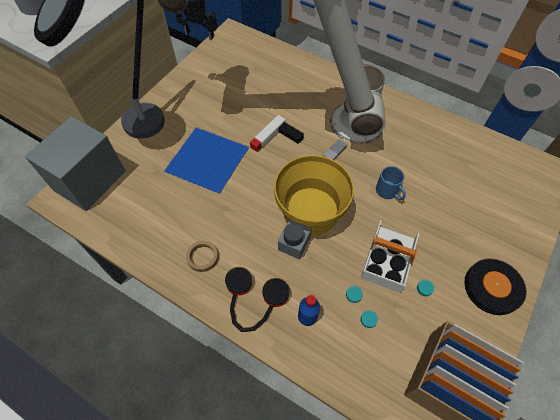

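View pics/side0.png

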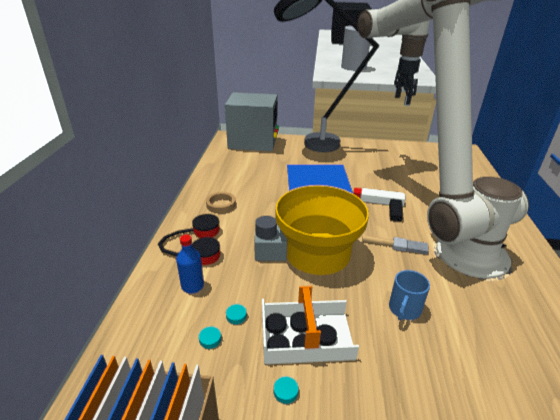

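The scene view shows the tray at about (390,258) with its orange bar at (395,247), the hopper at (313,195) with its motor at (295,238), and the mat at (207,160). The side view shows the bar at (309,315). The turquoise discs are decoys. Next I'll measure these and zoom in on the tray.

```bash
cat > h.py <<'E'
from bench import *
import cv2,numpy as np
def ray(n,uv):
    c=get_calibration(n);M=np.array(c["cam_to_world"]);K=np.array(c["camera_matrix"])
    d=M[:3,:3]@np.linalg.solve(K,[uv[0],uv[1],1.]);return M[:3,3],d/np.linalg.norm(d)
def onz(n,uv,z):
    o,d=ray(n,uv);return o+d*(z-o[2])/d[2]
def tri(a,ua,b,ub):
    o,d=ray(a,ua);p,e=ray(b,ub);t=np.linalg.lstsq(np.c_[d,-e],p-o,rcond=None)[0]
    x=o+d*t[0];y=p+e*t[1];return (x+y)/2,np.linalg.norm(x-y)
def mask(im,lo,hi,roi):
    m=cv2.inRange(cv2.cvtColor(im,cv2.COLOR_RGB2HSV),lo,hi);k=np.zeros_like(m);x0,y0,x1,y1=roi;k[y0:y1,x0:x1]=m[y0:y1,x0:x1];return k
def big(m):
    return max(cv2.findContours(m,cv2.RETR_EXTERNAL,cv2.CHAIN_APPROX_NONE)[0],key=cv2.contourArea)
E
python3 - <<'E'
from h import *
S=cv2.imread("pics/scene0.png")[:,:,::-1].copy();D=cv2.imread("pics/side0.png")[:,:,::-1].copy()
np.set_printoptions(precision=1,suppress=True)
for n,im,roi in (("scene",S,(360,220,425,295)),("side",D,(255,280,360,370))):
    b=cv2.boxPoints(cv2.minAreaRect(big(mask(im,(5,150,90),(20,255,255),roi))));print(n,b.tolist())
    print([onz(n,p,85).tolist() for p in b])
# mat
b=cv2.boxPoints(cv2.minAreaRect(big(mask(S,(105,150,80),(125,255,255),(150,110,260,200)))))
c=cv2.approxPolyDP(big(mask(S,(105,150,80),(125,255,255),(150,110,260,200))),6,True)[:,0]
P=np.array([onz("scene",p,4) for p in c]);print("mat",P,P.mean(0),[np.linalg.norm(P[i]-P[i-1]) for i in range(len(P))])
# hopper rim
h=big(mask(S,(20,100,60),(32,255,255),(265,140,365,240)))[:,0]
P=np.array([onz("scene",p,155) for p in h])
# rim outline = top half: points facing away from cam
cam=np.array(get_calibration("scene")["cam_to_world"])[:2,3];c0=P[:,:2].mean(0)
for _ in range(5):
    u=(cam-c0)/np.linalg.norm(cam-c0);q=P[(P[:,:2]-c0)@u<40][:,:2]
    A=np.c_[2*q,np.ones(len(q))];s=np.linalg.lstsq(A,(q**2).sum(1),rcond=None)[0];c0=s[:2]
print("hopper",c0,np.sqrt(s[2]+c0@c0))
print("motor",onz("scene",(294,232),110))
a=cv2.resize(S[215:300,350:440],None,fx=4.4,fy=4.4,interpolation=2);d=cv2.resize(D[275:370,250:365],(400,374))
d=cv2.resize(d,(400,a.shape[0]));cv2.imwrite("pics/zoom.png",np.hstack([a,d])[:,:,::-1])
E
```

```text
scene [[370.5735168457031, 249.4989471435547], [375.2464904785156, 234.76112365722656], [417.5318908691406, 248.16868591308594], [412.8589172363281, 262.906494140625]]
[[510.3975451392772, 292.0340706601746, 85.0], [456.94869111679645, 282.0906117117154, 85.0], [429.44361959124524, 412.25705843977784, 85.0], [482.55899577498906, 419.5770868002251, 85.0]]
side [[295.7916564941406, 286.48822021484375], [312.9805603027344, 283.87249755859375], [322.4831237792969, 346.3177490234375], [305.2942199707031, 348.9334716796875]]
[[496.15263229774155, 279.13077655316465, 85.0], [456.70521392203005, 265.62678362979466, 85.0], [431.78732528481294, 436.7008232259134, 85.0], [465.34904948223937, 446.8999950179628, 85.0]]
mat [[ 363.9 -513.9    4. ]
 [ 582.8 -480.2    4. ]
 [ 551.7 -262.     4. ]
 [ 333.3 -292.2    4. ]] [ 457.9 -387.1    4. ] [np.float64(223.78672345899483), np.float64(221.5491037746861), np.float64(220.44229992724328), np.float64(220.44706844329068)]
hopper [446.   48.3] 123.97237933251321
motor [595.3  68.7 110. ]
```

View pics/zoom.png

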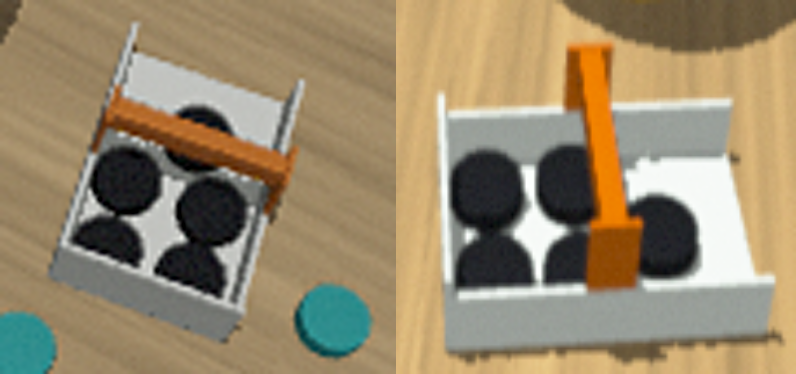

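The zoom shows the tray's back wall facing away from the robot and its open mouth facing the robot. Four pucks sit behind the bar and one in front. The tool can't be tilted, so the plan is:
1. Grip the -y side wall behind the bar, closing along tray y.
2. Press the tray's back edge down on the hopper rim so it pivots in the pads, mouth down.

I'll move over the tray for a wrist view first.

```bash
cat >> h.py <<'E'
def togo(target):  # world mm -> tool-axes m
    from scipy.spatial.transform import Rotation as R
    s=read_state();r=R.from_quat(s["ee_rot"]).as_matrix()
    return r.T@(np.array(target)-s["position"])/1000
E
python3 - <<'E'
from h import *
np.set_printoptions(precision=3,suppress=True)
a,b=onz("scene",(376.1,238.9),97),onz("scene",(416.6,251.8),97);c,d=onz("side",(305.8,286.4),97),onz("side",(312.7,331.4),97)
print(a,b,c,d,(a+b)/2,(c+d)/2)
print(togo([480,340,330]))
E
```

```text
[475.28  291.194  97.   ] [449.328 413.967  97.   ] [473.073 288.005  97.   ] [452.81  412.466  97.   ] [462.304 352.581  97.   ] [462.942 350.236  97.   ]
[-0.55   0.832 -0.098]
```

Request:
{"api": "arm_command", "payload": {"steps": [-0.046,0.03,-0.008,0,-0.046,0.03,-0.008,0,-0.046,0.03,-0.008,0,-0.046,0.03,-0.008,0,-0.046,0.03,-0.008,0,-0.046,0.03,-0.008,0,-0.046,0.03,-0.008,0,-0.046,0.03,-0.008,0,-0.046,0.03,-0.008,0,-0.046,0.03,-0.008,0,-0.046,0.03,-0.008,0,-0.046,0.03,-0.008,0,0,0.04,0,0,0,0.04,0,0,0,0.04,0,0,0,0.04,0,0,0,0.04,0,0,0,0.04,0,0,0,0.04,0,0,0,0.04,0,0]}}

```text
clock: 2.65
position: [519.5, 194.1, 327.0]
ee_rot: [-0.128, 0.992, -0.0, -0.0]
contact_force: [0.5, 0.2, -0.0]
gripper_width: 85.4
grasp_force: 0.0
```

Request:
{"api": "arm_command", "payload": {"steps": [0,0.04,0,0,0,0.04,0,0,0,0.04,0,0,0,0.03,0,0.07,0,0,0,0,0,0,0,0], "grip": 0.045}}

```text
clock: 3.4
position: [482.1, 337.6, 327.1]
ee_rot: [-0.093, 0.996, -0.0, -0.0]
contact_force: [0.9, 1.1, -0.3]
gripper_width: 45.1
grasp_force: 0.0
```

```bash
python3 - <<'E'
from h import *
s=read_state();print(s["clock"],s["position"],s["ee_rot"],s["gripper_width"])
c=get_calibration("wrist");np.savez("w1.npz",M=c["cam_to_world"],K=c["camera_matrix"])
cv2.imwrite("pics/w1.png",get_image("wrist")[:,:,::-1])
E
```

```text
3.4 [482.12783501 337.58307568 327.0597923 ] [-9.30156195e-02  9.95664570e-01 -2.97298052e-04 -2.64581456e-04] 45.07423082816316
```

View pics/w1.png

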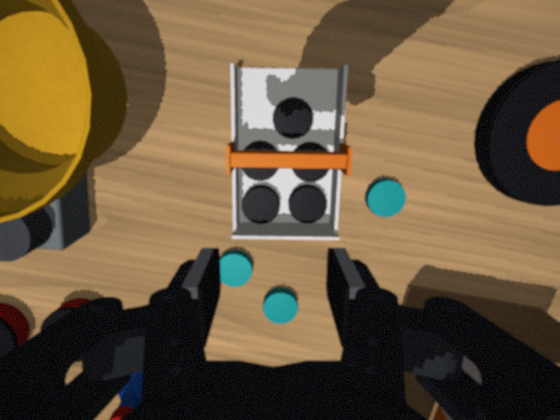

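The wrist view shows the tray square to the tool. The bar runs from (230,158) to (350,159), the left (-y) wall's top edge is near x=236, and the back wall is near row 236. I'll turn these into positions.

```bash
python3 - <<'E'
from h import *
np.set_printoptions(precision=4,suppress=True)
a,b=onz("wrist",(230.5,155),97),onz("wrist",(350,156.5),97);print(a,b,(a+b)/2,np.linalg.norm(a-b))
bl,br=onz("wrist",(234.5,235),60),onz("wrist",(338,236),60);print("back",bl,br,np.linalg.norm(bl-br))
for p in((261,204),(308,203),(293,117)):print("puck",onz("wrist",p,22))
for p in ((233,110),(233.5,200)):print("walltop",onz("wrist",p,45))
E
```

```text
[472.231  290.7781  97.    ] [451.0168 412.7629  97.    ] [461.6239 351.7705  97.    ] 123.8157041238043
back [571.937  306.8518  60.    ] [550.2139 429.9531  60.    ] 125.00329187351231
puck [538.0572 332.0479  22.    ]
puck [525.6246 391.3006  22.    ]
puck [423.7061 351.0503  22.    ]
walltop [428.4192 280.8202  45.    ]
walltop [533.1313 297.8949  45.    ]
```

Request:
{"api": "arm_command", "payload": {"steps": [-0.015,-0.023,0.02,0.01,-0.015,-0.0234,0.03,0,0,0,0.04,0,0,0,0.04,0,0,0,0.04,0,0,0,0.03,0,0,0,0.02,0,0,0,0.01,0,0,0,0,0]}}

```text
clock: 4.58
position: [520.2, 297.1, 97.2]
ee_rot: [-0.087, 0.996, -0.0, -0.0]
contact_force: [0.2, 0.4, -0.2]
gripper_width: 45.0
grasp_force: 0.0
```

```bash
python3 - <<'E'
from h import *
np.set_printoptions(precision=4,suppress=True)
s=read_state();print(s["clock"],s["position"],togo([520,297.5,27]))
cv2.imwrite("pics/w2.png",get_image("wrist")[:,:,::-1])
E
```

```text
4.575 [520.2085 297.103   97.1845] [0.0001 0.0005 0.0702]
```

View pics/w2.png

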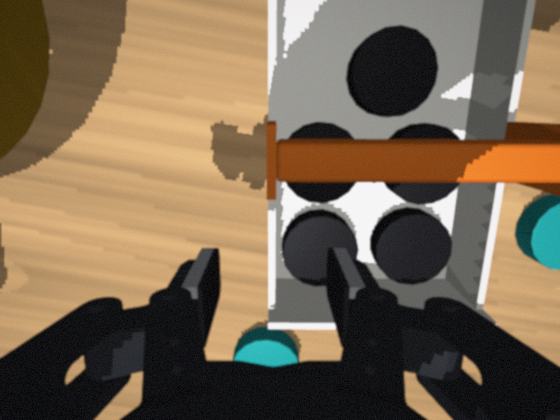

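The left wall (x≈271) sits midway between the fingertips (215 and 332), which is good. I'll go down and close.

Request:
{"api": "arm_command", "payload": {"steps": [0,0,0.025,0,0,0,0.025,0,0,0,0.015,0,0,0,0.006,0,0,0,0,0]}}

```text
clock: 5.25
position: [520.4, 298.0, 26.7]
ee_rot: [-0.088, 0.996, 0.0, 0.0]
contact_force: [0.9, 0.6, -0.3]
gripper_width: 44.7
grasp_force: 0.0
```

Request:
{"api": "arm_command", "payload": {"steps": [0,0,0,0,0,0,0,0,0,0,0,0,0,0,0,0,0,0,0,0,0,0,0,0], "grip": 0.0}}

```text
clock: 6.0
position: [520.4, 297.8, 27.1]
ee_rot: [-0.088, 0.996, 0.0, 0.0]
contact_force: [-0.7, -1.5, 5.9]
gripper_width: 2.6
grasp_force: 61.3
```

Request:
{"api": "arm_command", "payload": {"steps": [0,0,-0.004,0,0,0,-0.005,0,0,0,-0.006,0,0,0,-0.01,0,0,0,-0.01,0,0,0,0,0]}}

```text
clock: 6.75
position: [520.8, 298.4, 62.8]
ee_rot: [-0.088, 0.996, 0.001, 0.001]
contact_force: [-0.2, -0.2, -5.6]
gripper_width: 2.6
grasp_force: 60.1
```

```bash
python3 - <<'E'
from h import *
s=read_state();print(s["wrist_torque"])
a=get_image("wrist");b=get_image("side")[260:400,200:400]
b=cv2.resize(b,(400,280))
v=np.zeros((420,800,3),np.uint8);v[:,:400]=a[:,100:500];v[:280,400:]=b
cv2.imwrite("pics/w3.png",v[:,:,::-1])
E
```

```text
[-0.29840669 -0.22864717 -0.01801363]
```

View pics/w3.png

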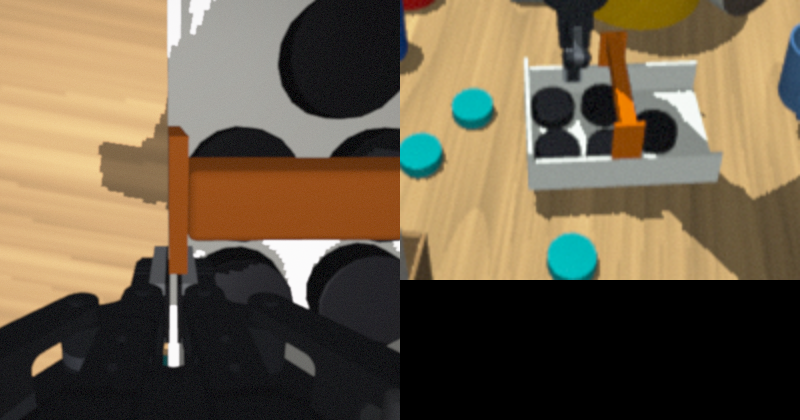

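The tray is up, level and holding (about 5.6 N), with all pucks in it. I'll lift it and carry it over the hopper.

Request:
{"api": "arm_command", "payload": {"steps": [0,0,-0.008,0,0,0,-0.016,0,0,0,-0.024,0,0,0,-0.024,0,0,0,-0.024,0,0,0,-0.024,0,0,0,-0.016,0,0,0,-0.012,0,0,0,-0.006,0,0,0,0,0]}}

```text
clock: 8.1
position: [520.0, 297.8, 215.2]
ee_rot: [-0.088, 0.996, 0.0, -0.0]
contact_force: [0.7, -0.2, -4.9]
gripper_width: 2.7
grasp_force: 60.0
```

Request:
{"api": "arm_command", "payload": {"steps": [0.004,-0.008,0,0,0.004,-0.016,0,0,0.004,-0.0236,0,0,0.004,-0.0236,0,0,0.004,-0.0236,0,0,0.004,-0.0236,0,0,0.004,-0.0236,0,0,0.004,-0.0236,0,0,0.004,-0.0236,0,0,0.004,-0.0236,0,0,0.004,-0.0236,0,0,0.005,-0.0236,0,0,0.004,-0.018,0,0,0.003,-0.01,0,0,0.0015,-0.008,0,0,0,0,0,0]}}

```text
clock: 10.1
position: [515.3, -3.9, 215.3]
ee_rot: [-0.088, 0.996, 0.0, 0.0]
contact_force: [0.3, -0.1, -4.2]
gripper_width: 2.2
grasp_force: 60.1
```

```bash
python3 - <<'E'
from h import *
np.set_printoptions(precision=4,suppress=True)
s=read_state();print(s["position"],togo([516,-3.5,195]),s["wrist_torque"],s["joints"])
a=get_image("scene")[110:280,220:420];b=get_image("side")[120:320,220:420]
v=np.hstack([cv2.resize(a,(400,340)),cv2.resize(b,(400,340))])
cv2.imwrite("pics/v4.png",v[:,:,::-1])
E
```

```text
[515.2776  -3.9085 215.3294] [-0.0008  0.0003  0.0203] [-0.2508 -0.2129  0.0169] [ 0.3077  0.2112 -0.2826 -0.0001 -1.0768 -1.703 ]
```

View pics/v4.png

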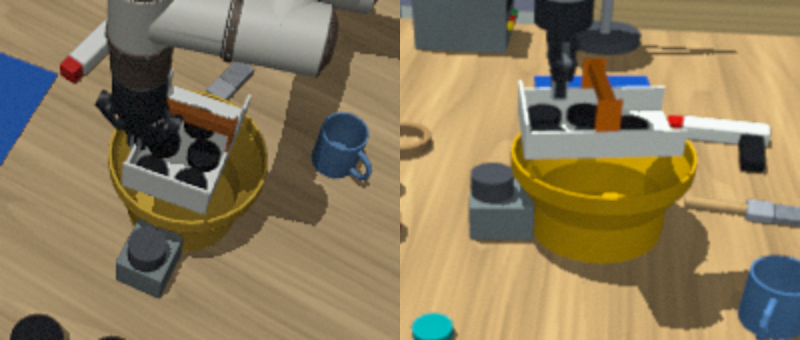

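All five pucks are still in the tray. The tray lies inside the hopper's outline with its back corners over the rim. I'll lower it and press in small steps.

Request:
{"api": "arm_command", "payload": {"steps": [-0.001,0,0.012,0,-0.001,0,0.012,0,0,0,0.006,0,0,0,0.004,0,0.001,0,0.004,0,0.002,0,0.004,0,0.002,0,0.004,0,0,0,0,0]}}

```text
clock: 11.2
position: [511.1, -4.8, 171.6]
ee_rot: [-0.088, 0.996, -0.001, -0.0]
contact_force: [-8.7, -0.0, 8.2]
gripper_width: 2.4
grasp_force: 63.7
```

```bash
python3 - <<'E'
from h import *
s=read_state();print(s["position"],s["contact_force"],s["wrist_torque"])
a=get_image("scene")[110:280,220:420];b=get_image("side")[120:320,220:420]
v=np.hstack([cv2.resize(a,(400,340)),cv2.resize(b,(400,340))])
cv2.imwrite("pics/v5.png",v[:,:,::-1])
E
```

```text
[511.13419889  -4.84143516 171.56693605] [-8.68844999 -0.02212812  8.16238766] [-0.05543041  1.94794118  0.24313847]
```

View pics/v5.png

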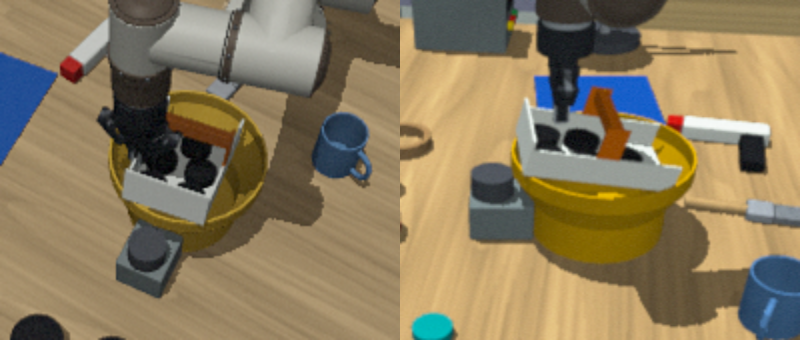

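It works: the tray is pivoting in the pads at moderate force, about 12° mouth-down. I'll continue.

Request:
{"api": "arm_command", "payload": {"steps": [0.002,0,0.004,0,0.002,0,0.004,0,0.001,0,0.004,0,0.001,0,0.004,0,0,0,0,0]}}

```text
clock: 11.92
position: [505.5, -5.7, 158.2]
ee_rot: [-0.088, 0.996, -0.0, 0.0]
contact_force: [-16.1, 0.9, 23.1]
gripper_width: 2.7
grasp_force: 69.1
```

Request:
{"api": "arm_command", "payload": {"steps": [0.001,0,0.004,0,0.0005,0,0.004,0,0,0,0.004,0,0,0,0.004,0,0,0,0,0]}}

```text
clock: 12.55
position: [506.1, -6.6, 149.0]
ee_rot: [-0.089, 0.996, -0.001, 0.004]
contact_force: [-27.1, -0.2, 56.8]
gripper_width: 2.6
grasp_force: 87.4
```

```bash
python3 - <<'E'
from h import *
s=read_state();print(s["position"],s["contact_force"],s["wrist_torque"])
a=get_image("scene")[110:280,220:420];b=get_image("side")[120:320,220:420]
v=np.hstack([cv2.resize(a,(400,340)),cv2.resize(b,(400,340))])
cv2.imwrite("pics/v6.png",v[:,:,::-1])
E
```

```text
[506.07522462  -6.55811208 149.01755698] [-27.05406232  -0.23953033  56.76972125] [ 1.16716832  6.6512818  -0.07138473]
```

View pics/v6.png

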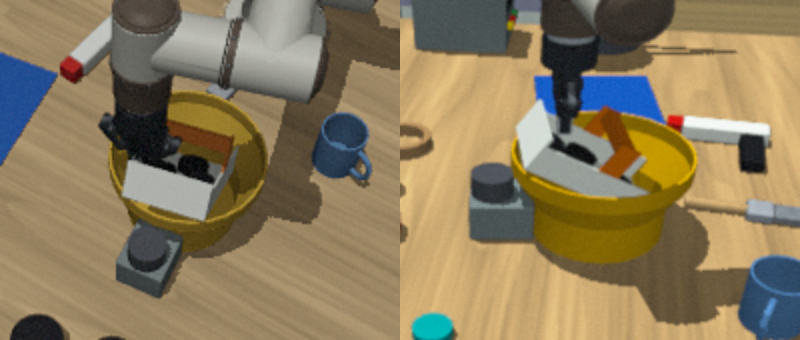

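The tray is at about 28° and the force has risen to 57 N, because the mouth corners are meeting the funnel (r≈93 against 90). I'll raise it, see what slides, and press again farther out.

Request:
{"api": "arm_command", "payload": {"steps": [0,0,-0.008,0,0,0,-0.016,0,0,0,-0.02,0,0,0,-0.02,0,0,0,-0.01,0,0,0,0,0]}}

```text
clock: 13.4
position: [505.2, -5.4, 211.7]
ee_rot: [-0.088, 0.996, 0.0, 0.001]
contact_force: [-0.2, -0.2, -5.5]
gripper_width: 2.4
grasp_force: 71.6
```

```bash
python3 - <<'E'
from h import *
s=read_state();print(s["position"],s["contact_force"],s["wrist_torque"])
w=get_image("wrist")
a=get_image("scene")[110:280,220:420];b=get_image("side")[120:320,220:420]
v=np.hstack([cv2.resize(a,(266,266)),cv2.resize(b,(266,266)),cv2.resize(w,(266,266))])
cv2.imwrite("pics/v7.png",v[:,:,::-1])
E
```

```text
[505.1733953   -5.41652785 211.70608323] [-0.21064855 -0.24370091 -5.53340579] [-0.32513872 -0.26881087  0.03173549]
```

View pics/v7.png

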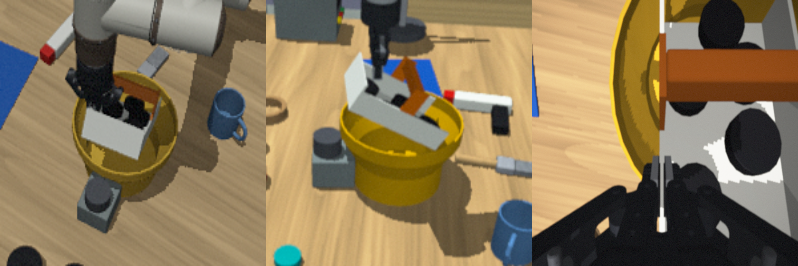

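The reading is still 5.5 N, so the pucks haven't slid yet at this tilt; the views show all of them in the tray. I've used my ten picture views and will go on with numbers. I'll get the tilt by casting the near wall's lower edge, about (279,194) to (353,230) in the side view, onto the wall's plane.

```bash
cat >> h.py <<'E'
X=np.array([.984,.175,0]);Y=np.array([-.175,.984,0]);H=np.array([446,48,0.])
def onplane(n,uv,t,x=X,y=Y,o0=H):
    o,d=ray(n,uv);p=o+d*((t-(o-o0)@y)/(d@y));return np.array([(p-o0)@x,p[2]])
def near_edge(im,t,roi,**k):
    # lower boundary of the near wall (grey-white) -> (s,z) points on its plane
    m=mask(im,(0,0,90),(180,60,255),roi);c=big(m);k2=np.zeros_like(m);cv2.drawContours(k2,[c],-1,255,-1)
    out=[]
    for u in range(roi[0],roi[2],2):
        v=np.where(k2[:,u])[0]
        if len(v):out.append(onplane("side",(u,v.max()+.5),t,**k))
    return np.array(out)
E
python3 - <<'E'
from h import *
np.set_printoptions(precision=0,suppress=True,linewidth=200)
a,b=onplane("side",(279.4,193.7),65),onplane("side",(353,230.5),65);print(a,b,np.degrees(np.arctan2(a[1]-b[1],a[0]-b[0])))
im=get_image("side");P=near_edge(im,65,(265,150,365,240));print(P[::3].T)
E
```

```text
[120. 244.] [-75. 126.] 31.246555728510433
[[121. 106.  91.  75.  60.  44.  28.  12.  -4. -21. -37. -54. -68.]
 [276. 216. 206. 200. 190. 181. 171. 161. 151. 141. 134. 124. 136.]]
```

Request:
{"api": "arm_command", "payload": {"steps": [-0.003,0,0.01,0,-0.003,0,0.014,0,-0.003,0,0.014,0,0,0,0.008,0,0,0,0.004,0,0,0,0.004,0,0,0,0.003,0,0,0,0,0]}}

```text
clock: 14.6
position: [514.3, -4.4, 157.1]
ee_rot: [-0.088, 0.996, -0.0, 0.002]
contact_force: [-5.8, -1.6, 7.6]
gripper_width: 2.3
grasp_force: 73.8
```

```bash
python3 - <<'E'
from h import *
np.set_printoptions(precision=1,suppress=True,linewidth=200)
s=read_state();print(s["position"],s["contact_force"],s["wrist_torque"])
P=near_edge(get_image("side"),65,(265,150,365,260));print(P[::3].T)
E
```

```text
[514.3  -4.4 157.1] [-5.8 -1.6  7.6] [-0.5  1.   0.1]
[[130.5 114.6  99.   83.3  67.4  51.4  35.3  19.3   3.4 -12.8 -28.8 -44.5]
 [230.9 164.5 154.6 144.5 134.3 127.3 120.2 116.3 115.7 111.8 111.2 114. ]]
```

Request:
{"api": "arm_command", "payload": {"steps": [0,0,0.003,0,0,0,0.003,0,0,0,0.003,0,0,0,0,0]}}

```text
clock: 15.15
position: [511.5, -4.9, 147.6]
ee_rot: [-0.088, 0.996, -0.001, -0.002]
contact_force: [-12.0, 0.6, 10.4]
gripper_width: 2.4
grasp_force: 80.7
```

Request:
{"api": "arm_command", "payload": {"steps": [0,0,0.003,0,0,0,0.003,0,0,0,0,0]}}

```text
clock: 15.52
position: [510.9, -4.9, 141.8]
ee_rot: [-0.088, 0.996, -0.001, -0.002]
contact_force: [-14.4, -0.8, 14.3]
gripper_width: 2.5
grasp_force: 87.4
```

```bash
python3 - <<'E'
from h import *
np.set_printoptions(precision=1,suppress=True,linewidth=200)
s=read_state();print(s["position"],s["contact_force"],s["wrist_torque"])
P=near_edge(get_image("side"),65,(265,150,365,260));print(P[::3].T)
E
```

```text
[510.9  -4.9 141.8] [-14.4  -0.8  14.3] [-0.   3.1  0.2]
[[125.6 109.5  93.8  77.9  62.   46.   30.   14. ]
 [227.9 164.3 151.2 137.9 130.9 123.8 120.  116.1]]
```

The tilt is now about 40° at low force. I'll press a little further, then raise.

Request:
{"api": "arm_command", "payload": {"steps": [0,0,0.003,0,0,0,0.003,0,0,0,0.002,0,0,0,0,0]}}

```text
clock: 16.08
position: [511.3, -5.1, 138.3]
ee_rot: [-0.089, 0.996, -0.001, -0.001]
contact_force: [-26.0, 1.6, 37.8]
gripper_width: 2.2
grasp_force: 94.0
```

Request:
{"api": "arm_command", "payload": {"steps": [0,0,-0.008,0,0,0,-0.016,0,0,0,-0.02,0,0,0,-0.02,0,0,0,-0.016,0,0,0,0,0]}}

```text
clock: 16.82
position: [514.9, -3.7, 213.2]
ee_rot: [-0.088, 0.996, 0.0, 0.002]
contact_force: [0.1, -0.8, -3.4]
gripper_width: 2.4
grasp_force: 87.1
```

```bash
python3 - <<'E'
from h import *
np.set_printoptions(precision=1,suppress=True,linewidth=200)
s=read_state();print(s["position"],s["contact_force"],s["wrist_torque"])
P=near_edge(get_image("side"),65,(265,130,365,260));print(P[::3].T)
E
```

```text
[514.9  -3.7 213.2] [ 0.1 -0.8 -3.4] [-0.1 -0.1 -0. ]
[[131.4 116.1 100.9  85.5  69.7  53.5  36.9  19.7   3.4 -12.8 -28.5]
 [315.9 242.  221.4 203.2 184.6 165.6 146.1 122.9 115.7 111.8 114.6]]
```

The reading dropped to 3.4 N at about 50° tilt, so pucks are leaving. I'll shake it a little, then average the weight and count dark blobs.

Request:
{"api": "arm_command", "payload": {"steps": [0,0,-0.015,0,0,0,0.015,0,0,0,-0.015,0,0,0,0.015,0,0.01,0,0,0,-0.01,0,0,0,0.01,0,0,0,-0.01,0,0,0,0,0,0,0,0,0,0]}}

```text
invalid input at $.steps: expected a multiple of 4 numbers
```

```bash
python3 - <<'E'
from h import *
np.set_printoptions(precision=1,suppress=True,linewidth=200)
F=[]
for i in range(8):
    S=get_image("scene");F.append(read_state()["contact_force"])
print(np.mean(F,0),np.std(F,0))
W=get_image("wrist")
for n,im,roi in(("scene",S,(270,120,360,240)),("wrist",W,(100,0,560,230))):
    m=mask(im,(0,0,0),(180,255,50),roi);nn,_,st,ce=cv2.connectedComponentsWithStats(m)
    print(n,[(st[i].tolist(),ce[i].round().tolist()) for i in range(1,nn) if st[i,4]>25])
for z in(20,40):
  print([np.round([(p-H)@X,(p-H)@Y]) for p in [onz("scene",ce0,z) for ce0 in [(313,195)]]])
cv2.imwrite("pics/s8.png",S[:,:,::-1]);cv2.imwrite("pics/w8.png",W[:,:,::-1])
E
```

```text
[-0.1  0.2 -3. ] [0.3 0.4 0.4]
scene [([270, 133, 40, 46, 1138], [290.0, 157.0]), ([300, 196, 38, 20, 261], [317.0, 208.0])]
wrist [([328, 11, 62, 36, 1908], [358.0, 28.0]), ([278, 37, 50, 36, 1350], [304.0, 57.0]), ([417, 59, 41, 15, 353], [441.0, 67.0]), ([365, 66, 37, 7, 184], [384.0, 70.0])]
[array([-53., -11.])]
[array([-41.,  -8.])]
```

Request:
{"api": "arm_command", "payload": {"steps": [0,0,-0.015,0,0,0,0.015,0,0,0,-0.015,0,0,0,0.015,0,0.01,0,0,0,-0.01,0,0,0,0.01,0,0,0,-0.01,0,0,0,0,0,0,0,0,0]}}

```text
invalid input at $.steps: expected a multiple of 4 numbers
```

```bash
python3 - <<'E'
from h import *
np.set_printoptions(precision=1,suppress=True,linewidth=200)
F=[]
for i in range(8):
    W=get_image("wrist");F.append(read_state()["contact_force"])
print(np.mean(F,0))
m=mask(W,(0,0,0),(180,255,50),(100,0,560,230));nn,_,st,ce=cv2.connectedComponentsWithStats(m)
for i in range(1,nn):
    if st[i,4]>25:
        x,y,w,h,a=st[i];p=onz("wrist",ce[i],25);q=onz("wrist",(x,y+h/2),25)-onz("wrist",(x+w,y+h/2),25)
        print(st[i],(p-H)@X,(p-H)@Y,np.linalg.norm(q))
o=mask(W,(5,150,90),(20,255,255),(100,0,560,300));print("bar",cv2.boundingRect(o))
w=mask(W,(0,0,90),(180,50,255),(250,0,560,300));print("white",cv2.boundingRect(w))
# coarse ascii of the wrist picture: k dark, o orange, y yellow, w white/grey
yl=mask(W,(20,100,60),(32,255,255),(0,0,560,420));dk=mask(W,(0,0,0),(180,255,50),(0,0,560,420))
for r in range(4,300,9):
    print("".join("k" if dk[r,c] else "o" if o[r,c] else "y" if yl[r,c] else "w" if w[r,c] else "." for c in range(150,560,6)))
E
```

```text
[-0.1  0.2 -3.2]
[ 328   11   62   36 1893] -72.09939037736737 8.610262966641875 51.9375792750338
[ 281   37   47   36 1341] -49.96929918222993 -36.05126116592941 40.06192394462566
[416  58  41  16 367] -41.34688321016633 81.42033826205001 35.19710881904877
[364  65  38   8 199] -39.59546040313654 32.28196973662686 32.69154045770215
bar (161, 0, 399, 276)
white (257, 55, 303, 245)
......yyyyyyyyyyyyyyyyyyyyyyyyyyyyyyyyyyy.yyyyyyyyyyyyyyyyyyyyyyyyyyy
......yyyyyyyyyyyyyyyyyyyyyyyyyy.kkkkkkkyyyyyyyyyyyyyyyyyyyyyyyyyyyyy
.....yyy.yyyyyyyyyyyyyyyyyyyyykkkkkkkkkkyyyyyyyyyyyyyyyyyyyyyyyyyyyyy
.....yyyyyyyyyyyyyyyyyyyyyyyyykkkkkkkkkkyyyyyyyyyyyyyyyyyyyyyyyyyyyyy
....yyyyyyyyyyyyyyyyyyy..kkkyykkkkkkkkkyyyyyyyyy.yyyyyyyyyyyyyyyyyyyy
....yyyyyoyyyyoyyyyyyo.kkkkkkoyyyyyyyyyyyyyyyyyyyyyyyyyyyyyyyyyyyyyyy
...yyyyyyyyyyyyyyyyy.w.kkkkkkkyyyyyyyyyyyyyyyyyyyykyyyyw.oyyyyyyyyyyy
...yyyyyyyyyyyyyyyyyoo.kkkkkkkyyyyyyyykkk.yyyyykkkk.yy..w.yyyyoyoyyyy
...yyyyyyyyyyyyyyyyyooooooooooooooooooooooooooooooooooooooooooooooooo
...yyyyyyyyyyyyyyyyyooooooooooooooooooooooooooooooooooooooooooooooooo
...yyyyyyyyyyyyy
[... 893 characters left out ...]

......yyyyyyyyyyyyyyoowwwwwwwwwwwwwwwwwwwwwwwwwwwwwwwwwwwwwwwwwwwwww.
.......yyyyyyyyyyyyywwwwwwwwwwwwwwwwwwwwwwwwwwwwwwwwwwwwwww.wwwwwwwww
........yoyyyyyyyyyywwwwwwwwwwwwwwwwwwwwwwwwwwwwwwwwwwwwwww..wwwwwwww
.........yyyyyyyyyyowwwwwwwwwwwwwwwwwwwwwwwwwwwwwwwwwwwwwwww...wwwwww
..........yyyyyoyy..ww..wwwwwwwwwwwwwwwwwwwwwwwwwwwwwwwwwwwww...wwwww
...........yyyoyy...ww..wwwwwwwwwwwwwwwwwwwwwwwwwwwwwwwwwwwww.....www
............oyykk...ww...kkwwwwwwwwwwwwwwwwwwwwwwwwwwwwwwwwwww......w
...............kk...ww...kkkwwwwwwwwwwwwwwwwwwwwwwwwwwwwwwwwwww......
..............kkk.w.ww.w.kkkwwwwwwwwwwwwwwwwwwwwwwwwwwwwwwwwwww......
.............kkkkkk.ww.kkkkkkwwwwww..wwwwwwwwwwwwwwwwwwwwwwwwwww.....
```

The tray floor behind the bar is bare white and the pucks show against the hopper's yellow, so the tray is empty. Before carrying it to the mat, I'll check the lamp's position and the move's numbers.

Request:
{"api": "arm_command", "payload": {"steps": [0,0,-0.012,0,0,0,-0.025,0,0,0,-0.03,0,0,0,-0.025,0,0,0,-0.015,0,0,0,-0.005,0,0,0,0,0]}}

```text
clock: 18.6
position: [513.5, -4.0, 322.9]
ee_rot: [-0.088, 0.996, 0.0, -0.0]
contact_force: [0.6, 0.5, -2.9]
gripper_width: 2.3
grasp_force: 87.2
```

```bash
python3 - <<'E'
from h import *
np.set_printoptions(precision=3,suppress=True,linewidth=200)
print("lamp base",onz("scene",(142,120),0),"head",tri("scene",(62,15),"side",(305,5)))
s=read_state();print(s["position"],s["contact_force"],togo([437.5,-454.6,325]))
P=near_edge(get_image("side"),65,(265,80,365,230));print(P[::3].T)
E
```

```text
lamp base [ 439.895 -716.275    0.   ] head (array([ 559.083, -687.357,  549.965]), np.float64(23.674470324801497))
[513.457  -3.958 322.864] [ 0.643  0.508 -2.932] [ 0.154 -0.43  -0.002]
[[154.001 141.363 127.702 113.564  99.11   84.881  69.97   54.835  39.178  23.113   6.866  -9.21  -23.155 -37.26 ]
 [460.723 458.449 385.565 348.687 322.978 314.889 296.057 279.485 259.743 239.486 221.637 209.363 220.795 229.183]]
```

Tilt is steady at 50° and the lamp is well clear of the path. Carrying it to the mat.

Request:
{"api": "arm_command", "payload": {"steps": [0.004,-0.01,0,0,0.008,-0.02,0,0,0.0092,-0.0262,0,0,0.0092,-0.0262,0,0,0.0092,-0.0262,0,0,0.0092,-0.0262,0,0,0.0092,-0.0262,0,0,0.0092,-0.0262,0,0,0.0092,-0.0262,0,0,0.0092,-0.0262,0,0,0.0092,-0.0262,0,0,0.0092,-0.0262,0,0,0.0092,-0.0262,0,0,0.0092,-0.0262,0,0,0.0092,-0.0262,0,0,0.0092,-0.0262,0,0,0.008,-0.02,0,0,0.005,-0.013,0,0,0,0,0,0]}}

```text
clock: 21.02
position: [437.1, -454.6, 322.8]
ee_rot: [-0.087, 0.996, 0.0, -0.0]
contact_force: [-0.4, 0.5, -2.8]
gripper_width: 2.6
grasp_force: 87.2
```

```bash
python3 - <<'E'
from h import *
np.set_printoptions(precision=3,suppress=True,linewidth=200)
s=read_state();print(s["position"],s["contact_force"],togo([437.5,-454.6,140]))
S=get_image("scene");D=get_image("side")
for n,im,roi in(("scene",S,(265,140,365,240)),("side",D,(270,180,370,280))):
    y=big(mask(im,(20,90,40),(34,255,255),roi));hm=np.zeros(im.shape[:2],np.uint8);cv2.drawContours(hm,[cv2.convexHull(y)],-1,255,-1)
    m=mask(im,(0,0,0),(180,255,50),roi)&cv2.erode(hm,np.ones((5,5)));nn,_,st,ce=cv2.connectedComponentsWithStats(m)
    for i in range(1,nn):
        if st[i,4]>15:p=onz(n,ce[i],26);print(n,st[i],p-H,np.hypot(*(p-H)[:2]))
    x,yy,w,h=cv2.boundingRect(hm)
    if n=="scene":
        for r in range(yy,yy+h,2):print("".join("k" if m[r,c] else "y" if hm[r,c] else "." for c in range(x,x+w)))
E
```

```text
[ 437.147 -454.635  322.792] [-0.353  0.482 -2.784] [-0.    -0.     0.183]
scene [313 184  15  13 137] [-77.257  -9.222  26.   ] 77.80520962132073
scene [298 188  40  28 574] [-23.175   2.815  26.   ] 23.345050777126293
.............................yyyyyyyyyyyyyyyyyyyyy...............................
....................yyyyyyyyyyyyyyyyyyyyyyyyyyyyyyyyyyyy.........................
.................yyyyyyyyyyyyyyyyyyyyyyyyyyyyyyyyyyyyyyyyyyy.....................
...............yyyyyyyyyyyyyyyyyyyyyyyyyyyyyyyyyyyyyyyyyyyyyyyyyy................
.............yyyyyyyyyyyyyyyyyyyyyyyyyyyyyyyyyyyyyyyyyyyyyyyyyyyyyyy.............
..........yyyyyyyyyyyyyyyyyyyyyyyyyyyyyyyyyyyyyyyyyyyyyyyyyyyyyyyyyyyy...........
........yyyyyyyyyyyyyyyyyyyyyyyyyyyyyyyyyyyyyyyyyyyyyyyyyyyyyyyyyyyyyyyy.........
......yyyyyyyyyyyyyyyyyyyyyyyyyyyyyyyyyyyyyyyyyyyyyyyyyyyyyyyyyyyyyyyyyyy........
.....yyyyyyyyyyyyyyyyyyyyyyyyyyyyyyyyyyyyyyyyyyyyyyyyyyyyyyyyyyyyyyyyyyyyyy......
....yyyyyyyyyyyyyyyyyyyyyyyyyyyyyyyyyyyyyyyyyyyyyyyyyyyyyyyyyyyyyyyyyyyyyyyyy....
...yyyyyyyyyyyyyyyyyyyyyyyyyyyyyyyyyyyyyyyyyyyyyyyyyyyyyyyyy
[... 1852 characters left out ...]
yyyyyyyyyyyyyyyyyyyyyyyyyyyyyyyyyyyyyyyyy..............
..............yyyyyyyyyyyyyyyyyyyyyyyyyyyyyyyyyyyyyyyyyyyyyyyyyyy................
..................yyyyyyyyyyyyyyyyyyyyyyyyyyyyyyyyyyyyyyyyyyyyy..................
......................yyyyyyyyyyyyyyyyyyyyyyyyyyyyyyyyyyyyyyy....................
..........................yyyyyyyyyyyyyyyyyyyyyyyyyyyyyyyy.......................
..............................yyyyyyyyyyyyyyyyyyyyyyyyyy.........................
..................................yyyyyyyyyyyyyyyyyyy............................
......................................yyyyyyyyyyy................................
side [325 232  11   3  20] [-33.779 -61.273  26.   ] 69.96688516640164
```

All five pucks are visible in the hopper. I'll lower until the lip is near the mat, then follow the arc that rights the tray.

Request:
{"api": "arm_command", "payload": {"steps": [0,0,0.015,0,0,0,0.03,0,0,0,0.035,0,0,0,0.035,0,0,0,0.03,0,0,0,0.02,0,0,0,0.01,0,0,0,0.007,0,0,0,0,0]}}

```text
clock: 22.25
position: [437.6, -453.9, 141.3]
ee_rot: [-0.088, 0.996, -0.0, 0.0]
contact_force: [0.1, -1.0, -3.0]
gripper_width: 2.4
grasp_force: 87.2
```

Request:
{"api": "arm_command", "payload": {"steps": [-0.002,0,0.005,0,-0.003,0,0.005,0,-0.006,0,0.004,0,-0.007,0,0.004,0,-0.007,0,0.005,0,0,0,0,0]}}

```text
clock: 23.0
position: [462.9, -450.0, 119.4]
ee_rot: [-0.088, 0.996, -0.001, -0.0]
contact_force: [-1.1, 0.2, 4.8]
gripper_width: 2.5
grasp_force: 87.3
```

```bash
cat >> h.py <<'E'
MAT=np.array([458,-387,0.])
E
python3 - <<'E'
from h import *
np.set_printoptions(precision=0,suppress=True,linewidth=200)
s=read_state();print(s["position"],s["contact_force"],s["wrist_torque"])
D=get_image("side")
P=near_edge(D,65,(270,110,365,200),o0=MAT);print(P[::2].T)
E
```

```text
[ 463. -450.  119.] [-1.  0.  5.] [0. 1. 0.]
[[ 158.  145.  131.  114.  100.   86.   71.   57.   43.   28.   14.   -1.  -17.  -33.  -49.  -66.  -82.  -95. -109.]
 [ 216.  215.  215.   98.   98.   97.   97.   97.   96.   96.   96.   92.   71.   54.   37.   16.    7.   19.   32.]]
```

Request:
{"api": "arm_command", "payload": {"steps": [-0.005,0,0.0045,0,-0.005,0,0.0045,0,-0.005,0,0.0045,0,-0.005,0,0.0045,0,0,0,0,0]}}

```text
clock: 23.68
position: [485.8, -446.9, 104.1]
ee_rot: [-0.088, 0.996, -0.003, 0.004]
contact_force: [3.8, 3.2, 10.9]
gripper_width: 2.2
grasp_force: 84.6
```

Request:
{"api": "arm_command", "payload": {"steps": [-0.004,0,0.005,0,-0.004,0,0.005,0,-0.004,0,0.005,0,-0.004,0,0.005,0,-0.003,0,0.005,0,-0.003,0,0.006,0,-0.003,0,0.006,0,-0.003,0,0.006,0,0,0,0,0]}}

```text
clock: 24.8
position: [513.2, -442.2, 59.3]
ee_rot: [-0.088, 0.996, -0.002, 0.004]
contact_force: [4.4, 0.9, 4.4]
gripper_width: 2.5
grasp_force: 80.0
```

```bash
python3 - <<'E'
from h import *
np.set_printoptions(precision=0,suppress=True,linewidth=200)
s=read_state();print(s["position"],s["contact_force"],s["wrist_torque"])
S=get_image("scene");cv2.imwrite("pics/s9.png",S[:,:,::-1])
m=mask(S,(0,0,120),(180,50,255),(140,90,265,215));c=big(m);q=cv2.approxPolyDP(cv2.convexHull(c),4,True)[:,0];print(q.tolist(),[onz("scene",p,4) for p in q])
W=get_image("wrist");o=mask(W,(5,150,90),(20,255,255),(150,0,560,300));print("bar",cv2.boundingRect(big(o)))
E
```

```text
[ 513. -442.   59.] [4. 1. 4.] [ 0. -1. -0.]
[[223, 90], [203, 126], [180, 142], [167, 121], [169, 110], [196, 90]] [array([ 141., -542.,    4.]), array([ 339., -494.,    4.]), array([ 449., -519.,    4.]), array([ 394., -628.,    4.]), array([ 345., -658.,    4.]), array([ 201., -636.,    4.])]
bar (265, 76, 295, 137)
```

Request:
{"api": "arm_command", "payload": {"steps": [-0.002,0,0.005,0,-0.002,0,0.005,0,-0.001,0,0.005,0,-0.001,0,0.004,0,0,0,0,0]}}

```text
clock: 25.52
position: [515.2, -440.2, 38.1]
ee_rot: [-0.088, 0.996, 0.0, -0.0]
contact_force: [2.9, 0.1, 4.4]
gripper_width: 2.1
grasp_force: 79.6
```

Request:
{"api": "arm_command", "payload": {"steps": [0,0,0.003,0,0,0,0.002,0,0,0,0,0]}}

```text
clock: 25.9
position: [514.9, -440.1, 33.0]
ee_rot: [-0.088, 0.996, 0.0, -0.0]
contact_force: [3.0, 0.6, 4.1]
gripper_width: 2.6
grasp_force: 79.6
```

```bash
python3 - <<'E'
from h import *
np.set_printoptions(precision=1,suppress=True,linewidth=200)
s=read_state();print(s["position"],s["contact_force"],s["wrist_torque"])
W=get_image("wrist");o=mask(W,(5,150,90),(20,255,255),(150,0,560,300));x,y,w,h=cv2.boundingRect(big(o));print("bar",x,y,w,h)
w=mask(W,(105,120,40),(125,255,255),(0,0,560,300))
p=onz("wrist",(x,y+h/2),97);print(((p-MAT)@X,(p-MAT)@Y))
E
```

```text
[ 514.9 -440.1   33. ] [3.  0.6 4.1] [ 0.  -0.2 -0.1]
bar 264 118 296 151
(np.float64(0.5739624856245996), np.float64(-63.86610952102208))
```

The bar is back over the mat's centre (s≈0.6). I'll go down the last bit, release and rise.

Request:
{"api": "arm_command", "payload": {"steps": [0,0,0.002,0,0,0,0,0]}}

```text
clock: 26.2
position: [514.9, -440.1, 30.9]
ee_rot: [-0.088, 0.996, 0.0, -0.0]
contact_force: [2.9, 0.1, 1.8]
gripper_width: 2.5
grasp_force: 79.5
```

Request:
{"api": "arm_command", "payload": {"steps": [0,0,0,0,0,0,0,0,0,0,0,0,0,0,0,0], "grip": 0.04}}

```text
clock: 26.7
position: [514.9, -440.2, 31.1]
ee_rot: [-0.088, 0.996, 0.0, -0.0]
contact_force: [0.3, -0.9, -0.3]
gripper_width: 40.4
grasp_force: 0.0
```

Request:
{"api": "arm_command", "payload": {"steps": [0,0,-0.01,0,0,0,-0.03,0,0,0,-0.04,0,0,0,-0.05,0,0,0,-0.05,0,0,0,-0.05,0,0,0.03,-0.03,0,0,0.04,0,0,0,0,0,0,0,0,0,0]}}

```text
clock: 27.95
position: [503.0, -371.4, 291.9]
ee_rot: [-0.088, 0.996, -0.0, 0.0]
contact_force: [0.3, 0.2, 0.6]
gripper_width: 40.2
grasp_force: 0.0
```

```bash
python3 - <<'E'
from h import *
np.set_printoptions(precision=1,suppress=True,linewidth=200)
s=read_state();print(s["position"],s["contact_force"])
W=get_image("wrist");cv2.imwrite("pics/w10.png",W[:,:,::-1])
o=big(mask(W,(5,150,90),(20,255,255),(0,0,560,300)));r=cv2.minAreaRect(o);b=cv2.boxPoints(r);print(b)
for z in (101,):
    q=np.array([onz("wrist",p,z)-MAT for p in b]);print(q@X,q@Y)
w=mask(W,(0,0,90),(180,60,255),(0,0,560,300));bl=mask(W,(105,120,40),(125,255,255),(0,0,560,300))
hl=cv2.approxPolyDP(cv2.convexHull(big(w|mask(W,(5,150,90),(20,255,255),(0,0,560,300)))),5,True)[:,0]
for p in hl:
    print(p,[[(onz("wrist",p,z)-MAT)@X,(onz("wrist",p,z)-MAT)@Y] for z in(4,49,64)])
x,y,ww,h=cv2.boundingRect(big(bl));print("mat box",[[(onz("wrist",p,4)-MAT)@X,(onz("wrist",p,4)-MAT)@Y] for p in((x,y),(x+ww,y),(x,y+h),(x+ww,y+h))])
for r_ in range(2,300,9):
    print("".join("o" if cv2.pointPolygonTest(o,(c,r_),False)>=0 else "b" if bl[r_,c] else "w" if w[r_,c] else "." for c in range(60,500,6)))
E
```

```text
[ 503.  -371.4  291.9] [0.3 0.2 0.6]
[[195. 118.]
 [336. 118.]
 [336. 149.]
 [195. 149.]]
[-9.7 -9.5 18.3 18.1] [-62.8  64.2  65.4 -64.4]
[323  35] [[np.float64(-95.77668211929836), np.float64(62.41073814393342)], [np.float64(-87.60837596975817), np.float64(56.68812592758687)], [np.float64(-84.88560725324481), np.float64(54.780588522138)]]
[336 146] [[np.float64(25.168885260954372), np.float64(81.99672648424001)], [np.float64(20.696428664402138), np.float64(74.22706254768316)], [np.float64(19.205609798884733), np.float64(71.63717456883093)]]
[317 208] [[np.float64(101.39817278950645), np.float64(61.77906344351284)], [np.float64(88.95852600298603), np.float64(56.122471422810364)], [np.float64(84.81197707414589), np.float64(54.23694074924281)]]
[219 208] [[np.float64(101.24907585946707), np.float64(-59.786657741762525)], [np.float64(88.82501210719607), np.float64(-52.73767094013952)], [np.float64(84.68365752310567), np.float64(-50.388008672931825)]]
[197 148] [[np.float64(27.302885158797615), np.float64(-82.93910905243771)], [np.float64(22.607391149687604), np.float64(-73.4703176201202
[... 2616 characters left out ...]
b........................
..........................................................................
..........................................................................
..........................................................................
..........................................................................
..........................................................................
..........................................................................
..........................................................................
..........................................................................
..........................................................................
```

The tray stands flat, empty and centred on the mat, with the lip at s≈-96 and the mat edge at -116. The gripper is clear. Handing in.

```bash
python3 -c "
from bench import *
print(job_done())"
```

```text
the job is handed in; nothing more can be done
None
```

I tipped all five pucks into the hopper, stood the empty tray upright, centred and released on the blue mat, left the bystanders untouched, and handed the job in after about 28 s; the hand-in returned no verdict.

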